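# Hook the lamp's brass ring nut out from under the slatted rack

## Robot

A 6-joint arm with a two-finger parallel gripper is mounted at the origin on the work surface. World frame = base frame: x ahead of the robot, y to its left, z up, the work surface at z = 0. Lengths are in m, angles in rad, forces in N, time in s.
With the tool pointing down it reaches from about 0.35 to 0.975 m from the base axis. Payload 4.9 kg.
Tool frame: the origin (TCP) lies midway between the tips of the shut fingers; the grasp point (between the pads) lies 19 mm behind it (manip.pinch_z is the distance from the TCP to the grasp point, in m); z points along the fingers, y is the direction in which the jaws open and shut (so a half turn about z gives the same grasp; the last joint's range is limited). The gripper opens to 85 mm and grips with 20 to 120 N. Pads are 22 mm wide; open, the fingers measure 114 mm over their backs; the gripper's body (76 mm by 85 mm) begins 54 mm behind the grasp point. The pads swing forward as they close: fully open they stand 13 mm farther back than shut.
Start: joints at [-1.249, 0.053, 1.613, -0, 1.476, -0.119], TCP at [0.267, -0.565, 0.231] pointing down, gripper open.
Joint ranges: [-3.01, 3.01], [-1.01, 2.22], [0.06, 2.58], [-1.02, 4.17], [0.09, 2.62], [-3.14, 3.14]. Speed limits (rad/s): [2.57, 2.57, 3.14, 3.14, 3.14, 3.14].

## Interface

Orientations are given as a unit quaternion [w, x, y, z].
In Python, from plant import manip gives the robot as it stands.
- The arm moves only by the tool drive_tool, never from a script. Its argument "commands" is text: rows parted by semicolons, each of 5 numbers parted by spaces: the finger opening in mm, from 0 to 85.4, then the shift along the tool's x, y, z in units of 30 mm (1.0 is 30 mm), then the turn about the tool's z in degrees. A call has exactly 8 rows; each row shifts and turns the commanded pose from where the row before left it, along the tool's axes as they then stand; what a row does not reach is not made up. A row lasts 1/8 s, in which the tool goes at most 62.5 mm and 10.7 degrees, less where a joint would pass 70% of its speed; a pose out of reach is approached as far as the arm can. A call is refused whole if a number of a shift passes 1 or a number of a turn 10.7, either way. A call with a gripper value outside its range is refused whole. The fingers move at their own pace and stop on an object; the grip force is fixed at half the most. Time passes only in rows, so rows that do not move let the fingers close, or fill a call up. It gives the time, the measured TCP pose, the force and the opening at its end, in the units of the state.
- manip.state(): the state, without advancing time (a new reading comes with each control period).
- manip.grab_frame(name): name is "scene" or "side" or "wrist"; returns the picture (384x512x3 uint8, red, green, blue); there is no depth.
- manip.camera_params(name): a dict with "fx", "fy", "cx", "cy" (pixels), "distortion" ([k1, k2, p1, p2, k3] as OpenCV has them; the pictures are not rectified), "xyz" and "orientation" of the camera in the world. Camera axes: x right, y down, z forward; pixel columns grow to the right and rows downward; lengths in m; the calibration is good to about 2 mm. A picture is of the moment at which its call begins: read the wrist's pose just before it. camera_params takes no time and is no camera call; for the wrist camera it gives the pose at the moment of the call.
- manip.job_done(): hands the job in, once; it reports no verdict.
The state is a dict: "time": time; "joint_pos": joint angles; "joint_vel": joint speeds; "joint_efforts": joint torques, N m; "tool_pos": TCP position; "tool_rot": TCP orientation; "contact_force": force on the tool from outside, world axes, zero at the start; "ft_torque": the same for the moment, N m; "gripper_width": opening from 0.0 (shut) to 1.0 (fully open).
Only numpy, scipy, OpenCV 4.12 (cv2) and the standard library are available. Lean on these libraries where they do the work, as an engineer would, in place of code of your own. Each camera call takes 0.05 s, during which the arm holds its last target. There are 200 camera calls.

## Task

The lamp's brass ring nut has rolled under the fixed slatted rack, where a hand cannot get at it. Take the hooked rod, reach it in under the rack's front, lower the hook behind the brass ring and draw the ring fully out onto the open counter in front of the rack, then lay the hooked rod down flat on the counter and let go. Do not touch the ring itself with the gripper, and leave the white plastic ring where it lies.

Things in the scene. Friction and masses are not known exactly. Their poses are not given: they have to be found in the camera images.
- ring: brass ring nut, 36 outside, 24 bore, 12 high (mm), about 58 g, lying flat on the counter under the rack, 45 to 65 behind the rack's front edge. Origin: centre of its underside; z up; its yaw means nothing. It slides freely.
- white_ring: white plastic ring of the same size as the brass one, also under the rack, at least 85 mm to one side of it (either side). To be left alone. Origin: centre of its underside.
- hook: loose hooked rod, 120 g, lying flat. Light-brown handle block 110 (x) x 18 (y) x 34 high; origin: centre of its underside; x to the hook, z up. Steel bar 10 thick, centre 5 above the underside, runs to x=180, turns to +y until y=66, then back to x=155 (centre lines): a J 56 wide inside; a drawn ring sits at x=157, y=33. At the right or left; a straight dark-handled rod lies opposite.
- rack: low slatted rack screwed down, 200 (x) x 328 (y) x 82 high. Origin: on the counter under its middle; x points into it, away from the robot (open front at x=-100), z up. Wooden cheeks close the sides (inner faces y=+-146); front and back open; roof of 8 mm steel bars along x, 20 mm gaps; lowest bars (cross bars at front and back) leave 62 mm above the counter.

How it is judged:
By the outcome, as a careful person would: the job done as asked, in the order asked, and still so for the second after the job is handed in, with the robot touching nothing.
It also fails if it takes over 48 s, if anything falls off the work surface, if the arm or the gripper's body presses on something with over 40 N, if the wrist force passes 120 N, or if a joint passes its speed limit or range.

## Working session

There is one attempt and no reset: what is moved stays moved. The work goes in short steps, Python scripts to look and compute and a tool call to move; the robot and the scene stay as the last step left them, time stands still between calls to the robot, and variables do not carry over. Pictures are saved under pics/ and viewed, about 8 in all and at most 12, crops included, and the job is handed in when it is done.

Besides the shell and the picture viewer there is one more tool, called after ">>>" in YAML: its name, and indented under it one key for each argument. drive_tool: Moves the arm, as the interface text tells. Its arguments: {"type":"object","properties":{"commands":{"type":"string"}},"required":["commands"]}

```bash
mkdir -p pics
python3 - <<'E'
from plant import manip
import cv2,numpy as np
ims=[]
for n in("scene","side"):
    im=manip.grab_frame(n);cv2.imwrite(f"pics/{n}0.png",im[:,:,::-1]);ims.append(im)
    print(n,manip.camera_params(n))
print(manip.camera_params("wrist"));print(manip.state(),manip.pinch_z)
E
```

```text
scene {'fx': 362.6790574007634, 'fy': 362.6790574007634, 'cx': 258.33731149310717, 'cy': 195.49025566039418, 'distortion': array([0.0342636, 0.       , 0.       , 0.       , 0.       ]), 'xyz': array([1.07731057, 0.54854975, 0.77163086]), 'orientation': array([-0.14002165,  0.32495451,  0.86376145, -0.35876826])}
side {'fx': 447.4218600685115, 'fy': 447.4218600685115, 'cx': 258.46059103829083, 'cy': 192.19021424619189, 'distortion': array([0.05127483, 0.        , 0.        , 0.        , 0.        ]), 'xyz': array([0.3942036 , 0.83987615, 0.86552784]), 'orientation': array([ 0.03578137, -0.097986  ,  0.91504797, -0.38962245])}
{'fx': 282.8254315861298, 'fy': 282.8254315861298, 'cx': 258.2585874600983, 'cy': 192.02073652257894, 'distortion': array([-0.01415082,  0.        ,  0.        ,  0.        ,  0.        ]), 'xyz': array([ 0.33952066, -0.53113667,  0.37255577]), 'orientation': array([ 0.13198494,  0.83416958, -0.52879653, -0.08435238])}
{'time': 0.1, 'joint_pos': array([-1.24899552e+00,  5.32710963e-02,  1.61417661e+00, -1.64928477e-05,
        1.47600281e+00, -1.18985116e-01]), 'joint_vel': array([-0.00027478, -0.00170935, -0.00149269, -0.00177199, -0.00135396,
        0.00191957]), 'joint_efforts': array([ 1.39289564e-04, -3.94899201e+01, -3.71364105e+01, -1.01322175e-04,
        3.90475325e-03, -7.10531495e-06]), 'tool_pos': array([ 0.26647854, -0.56471061,  0.2301863 ]), 'tool_rot': array([-9.23329125e-04,  9.75811025e-01,  2.18613770e-01, -1.02206163e-04]), 'contact_force': array([ 0.95125042, -0.73809119, -0.24631625]), 'ft_torque': array([-0.05841567,  0.01830741, -0.04451613]), 'gripper_width': 0.9989522659694747} 0.0187
```

View pics/scene0.png

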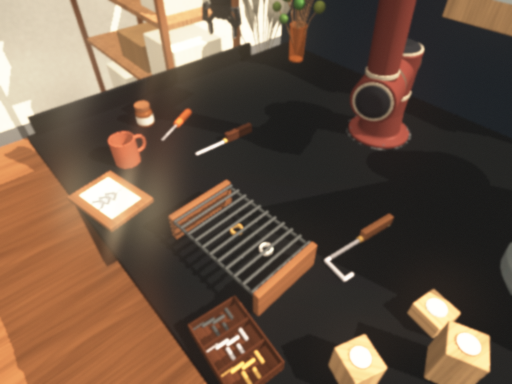

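View pics/side0.png

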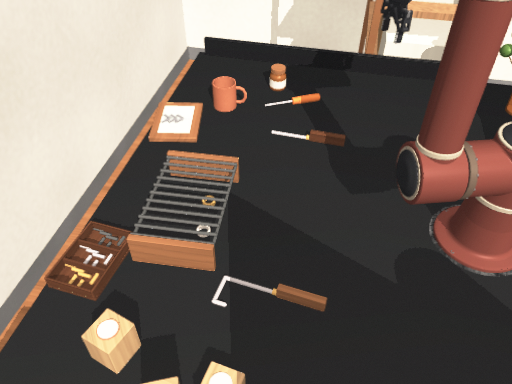

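The scene view shows the brass ring at about (236,230), the white ring at (266,249), and the hook on the robot's left from (393,218) to its tip at (350,276). The side view shows brass at (209,201), white at (203,231), and the hook handle spanning (277–326, 288–303). I'll enlarge these areas for exact pixels.

```bash
cat > h.py <<'E'
import cv2,numpy as np
from scipy.spatial.transform import Rotation as R
from scipy.optimize import least_squares
from plant import manip
def rot(q): return R.from_quat(np.r_[q[1:],q[0]]).as_matrix()
def K(c): return np.array([[c['fx'],0,c['cx']],[0,c['fy'],c['cy']],[0,0,1]])
def proj(c,P):
    M=rot(c['orientation']).T
    return cv2.projectPoints(np.float64(P).reshape(-1,1,3),cv2.Rodrigues(M)[0],-M@c['xyz'],K(c),c['distortion'])[0][:,0]
def onz(c,uv,z):
    p=cv2.undistortPoints(np.float64(uv).reshape(-1,1,2),K(c),c['distortion'])[:,0]
    d=np.c_[p,np.ones(len(p))]@rot(c['orientation']).T
    z=np.broadcast_to(z,len(p))
    return c['xyz']+d*((z-c['xyz'][2])/d[:,2])[:,None]
def place(p,L):  # p=(x,y,yaw), L local pts
    L=np.float64(L);a=p[2];Rz=np.array([[np.cos(a),-np.sin(a),0],[np.sin(a),np.cos(a),0],[0,0,1]])
    return L@Rz.T+[p[0],p[1],0]
E
python3 - <<'E'
import cv2,numpy as np
a=cv2.imread('pics/scene0.png');b=cv2.imread('pics/side0.png')
def crop(im,x,y,w,h,W,H): return cv2.resize(im[y:y+h,x:x+w],(W,H),interpolation=cv2.INTER_CUBIC)
t=np.hstack([crop(a,160,170,160,150,400,375),crop(b,130,145,160,150,400,375)])
u=np.hstack([crop(a,310,205,100,56+34,250,225),crop(b,200,260,140,60,525,225)])
u=np.hstack([u,np.zeros((225,25,3),np.uint8)])
cv2.imwrite('pics/crop.png',np.vstack([t,u]))
E
```

```text
(no output)
```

View pics/crop.png

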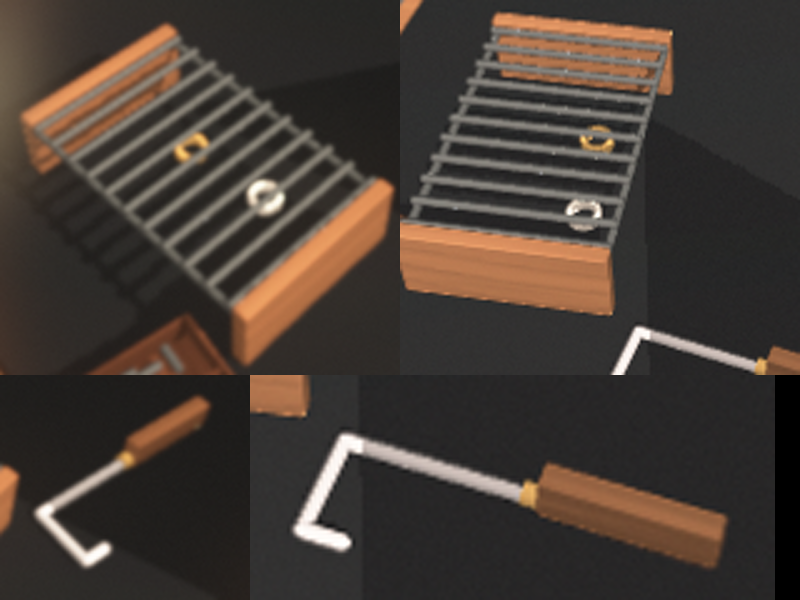

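Run:
```python
from h import *
S=manip.camera_params("scene");D=manip.camera_params("side")
sc=lambda p:np.float64(p)/2.5+[160,170]
sd=lambda p:(np.float64(p)-[400,0])/2.5+[130,145]
hs=lambda p:(np.float64(p)-[0,375])/2.5+[310,205]
hd=lambda p:(np.float64(p)-[250,375])/3.75+[200,260]
def fit(obs,p0):
    f=lambda p:np.r_[tuple((proj(c,place(p,np.float64(L)/1000))-px).ravel() for c,L,px in obs)]
    r=least_squares(f,p0,loss='soft_l1');print(r.x.round(4),np.degrees(r.x[2]).round(2));print(f(r.x).reshape(-1,2).round(1).tolist());return r.x
rk=fit([(S,[[-100,164,82],[100,164,82],[-100,-164,82],[100,-164,82],[100,164,0]],sc([[392,185],[240,312],[170,25],[22,115],[243,365]])),
 (D,[[-100,164,82],[-100,164,0],[-100,-164,82],[100,-164,82]],sd([[613,257],[612,314],[672,32],[495,13]]))],[.7,.1,0])
hk=fit([(S,[[180,0,5],[180,66,5],[155,66,5]],hs([[41,513],[87,560],[106,549]])),
 (D,[[180,0,5],[180,66,5],[155,66,5],[55,-9,34],[-55,9,0]],hd([[347,441],[300,530],[345,543],[548,465],[715,567]]))],[.45,.35,0])
Ri=lambda P:(np.array([[np.cos(rk[2]),np.sin(rk[2])],[-np.sin(rk[2]),np.cos(rk[2])]])@(P[:2]-rk[:2])).round(4)
for n,a,b in(("brass",[192,149],[597,140]),("white",[265,197],[584,213])):
    for P in(onz(S,sc([a]),.007)[0],onz(D,sd([b]),.007)[0]):print(n,P.round(4),"rack",Ri(P))
```

```text
[0.7245 0.0867 0.063 ] 3.61
[[0.1, -0.3], [1.5, 2.3], [-2.3, -1.9], [-2.1, -1.2], [0.0, -0.1], [-1.9, 1.7], [0.5, 1.0], [0.4, -1.1], [0.4, -0.8]]
[ 0.4062  0.2808 -0.1118] -6.4
[[-0.6, 0.1], [-0.4, -0.1], [-0.7, -0.7], [-0.4, 0.8], [1.1, 0.8], [-0.3, 0.5], [-0.3, -1.4], [0.6, 0.9]]
brass [0.6931 0.0345 0.007 ] rack [-0.0346 -0.0501]
brass [0.6937 0.0291 0.007 ] rack [-0.0344 -0.0555]
white [0.6766 0.135  0.007 ] rack [-0.0447  0.0512]
white [0.6766 0.1324 0.007 ] rack [-0.0448  0.0486]
```

>>> drive_tool:
  commands: "85 1 0 0 10.6; 85 1 0 0 10.6; 85 1 0 0 10.5; 85 0 -1 0 0; 85 0 -1 0 0; 85 0 -1 0 0; 85 0 -1 0 0; 85 0 -1 0 0"

```text
time: 1.1
tool_pos: [0.3694, -0.3924, 0.2307]
tool_rot: [-0.0, 0.998, -0.056, -0.0]
contact_force: [0.3, -0.2, 0.1]
gripper_width: 0.994
```

>>> drive_tool:
  commands: "85 0 -1 0 0; 85 0 -1 0 0; 85 0 -1 0 0; 85 0 -1 0 0; 85 0 -1 0 0; 85 0 -1 0 0; 85 0 -1 0 0; 85 0 -1 0 0"

```text
time: 2.1
tool_pos: [0.3963, -0.1541, 0.2308]
tool_rot: [-0.0, 0.998, -0.056, -0.0]
contact_force: [0.9, 0.5, 1.1]
gripper_width: 0.993
```

>>> drive_tool:
  commands: "85 0 -1 0 0; 85 0 -1 0 0; 85 0 -1 0 0; 85 0 -1 0 0; 85 0 -1 0 0; 85 0 -1 0 0; 85 0 -1 0 0; 85 0 -1 0 0"

```text
time: 3.1
tool_pos: [0.4231, 0.0843, 0.2308]
tool_rot: [0.0, 0.998, -0.056, -0.0]
contact_force: [0.2, 0.2, -0.3]
gripper_width: 0.994
```

```bash
cat >> h.py <<'E'
def togo(x,y,z,yaw):
    s=manip.state();M=rot(s['tool_rot']);d=M.T@(np.array([x,y,z])-s['tool_pos'])/.03
    yw=np.degrees(np.arctan2(M[1,0],M[0,0]))
    print("t",s['time'],"tcp",s['tool_pos'].round(4),"yaw",yw.round(2),"F",s['contact_force'].round(1),"w",round(s['gripper_width'],3));print("units now-axes",d.round(2),"turn",round(yw-yaw,2))
    a=np.radians(yaw);T=np.array([[np.cos(a),np.sin(a),0],[np.sin(a),-np.cos(a),0],[0,0,-1]])
    print("units in target-yaw axes",(T.T@(np.array([x,y,z])-s['tool_pos'])/.03).round(2))
E
python3 -c "
from h import *
togo(.406,.281,.007,-6.4)"
```

```text
t 3.1 tcp [0.4231 0.0843 0.2308] yaw -6.44 F [ 0.2  0.2 -0.3] w 0.994
units now-axes [-1.3  -6.45  7.46] turn -0.04
units in target-yaw axes [-1.3  -6.45  7.46]
```

>>> drive_tool:
  commands: "85 -0.2 -0.95 0.5 0; 85 -0.2 -0.95 0.5 0; 85 -0.2 -0.95 0.5 0; 85 -0.2 -0.95 0.5 0; 85 -0.2 -0.95 0.5 0; 85 -0.2 -0.95 0.5 0; 85 -0.1 -0.75 0.5 0; 85 0 0 0 0"

```text
time: 4.1
tool_pos: [0.4049, 0.2802, 0.1244]
tool_rot: [0.001, 0.998, -0.055, -0.002]
contact_force: [0.4, -0.0, -0.5]
gripper_width: 0.995
```

```bash
python3 -c "
from h import *
togo(.406,.281,.007,-6.4)
c=manip.camera_params('wrist');im=manip.grab_frame('wrist')[:,:,::-1].copy()
cv2.polylines(im,[proj(c,place((.4062,.2808,-.1118),np.array([[-55,-9,34],[55,-9,34],[55,9,34],[-55,9,34]])/1e3)).astype(int)],True,(0,255,0),1)
cv2.polylines(im,[proj(c,place((.4062,.2808,-.1118),np.array([[55,0,5],[180,0,5],[180,66,5],[155,66,5]])/1e3)).astype(int)],False,(0,255,0),1)
cv2.imwrite('pics/w1.png',im)"
```

```text
t 4.1 tcp [0.4049 0.2802 0.1244] yaw -6.31 F [ 0.4 -0.  -0.5] w 0.995
units now-axes [ 0.05 -0.04  3.91] turn 0.09
units in target-yaw axes [ 0.03 -0.03  3.91]
```

View pics/w1.png

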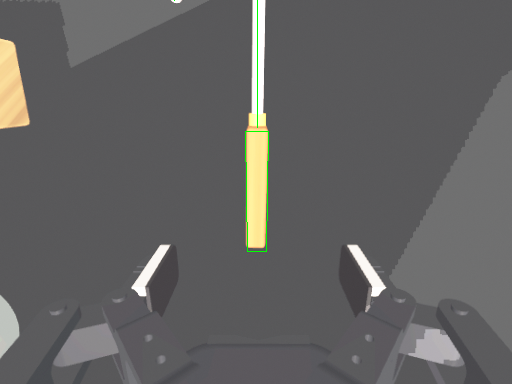

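The overlay matches the handle in the wrist view (pixels 247–267 across, 128–247 along), with about 3 mm of error along its length. I'll descend and grip.

>>> drive_tool:
  commands: "85 0.05 0 0.7 0; 85 0.05 0 0.7 0; 85 0 0 0.7 0; 85 0 0 0.7 0; 85 0 0 0.6 0; 85 0 0 0.5 0; 85 0 0 0 0; 20 0 0 0 0"

```text
time: 5.15
tool_pos: [0.4099, 0.2798, 0.0099]
tool_rot: [-0.0, 0.998, -0.056, 0.0]
contact_force: [0.1, -0.3, 0.8]
gripper_width: 0.81
```

>>> drive_tool:
  commands: "0 0 0 0 0; 0 0 0 0 0; 0 0 0 0 0; 0 0 0 0 0; 0 0 0 0 0; 0 0 0 0 0; 0 0 0 0 0; 0 0 0 0 0"

```text
time: 6.15
tool_pos: [0.4099, 0.2799, 0.0099]
tool_rot: [-0.0, 0.998, -0.056, 0.0]
contact_force: [-0.9, 0.2, 5.7]
gripper_width: 0.197
```

```bash
python3 -c "
from h import *
togo(.406,.281,.007,-6.4)"
```

```text
t 6.15 tcp [0.4099 0.2799 0.0099] yaw -6.44 F [-0.9  0.2  5.7] w 0.197
units now-axes [-0.13 -0.02  0.1 ] turn -0.04
units in target-yaw axes [-0.13 -0.02  0.1 ]
```

>>> drive_tool:
  commands: "0 -0.1 0 -0.5 0; 0 -0.1 0 -0.5 0; 0 -0.1 0.5 0 -5; 0 0 0.8 0 -5; 0 0 0.9 0 0; 0 0 0.9 0 0; 0 0 0.9 0 0; 0 0 0.9 0 0"

```text
time: 7.15
tool_pos: [0.4047, 0.1332, 0.04]
tool_rot: [0.0, 1.0, 0.031, 0.0]
contact_force: [0.7, -0.4, 0.1]
gripper_width: 0.196
```

>>> drive_tool:
  commands: "0 0 0.9 0 0; 0 0 0.9 0 0; 0 0 0.9 0 0; 0 0 0.9 0 0; 0 0 0.8 0 0; 0 0 0.4 0 0; 0 0 0 0 0; 0 0 0 0 0"

```text
time: 8.15
tool_pos: [0.4136, -0.0092, 0.0393]
tool_rot: [-0.0, 1.0, 0.031, -0.0]
contact_force: [-0.6, 0.5, -0.7]
gripper_width: 0.2
```

Run:
```python
from h import *
togo(.401,-.0194,.038,3.6)
s=manip.state();M=rot(s['tool_rot']);p=(*s['tool_pos'][:2],np.arctan2(M[1,0],M[0,0]));z=s['tool_pos'][2]-.0099
out=[]
for n,(x,y) in(("scene",(170,150)),("side",(150,150))):
    c=manip.camera_params(n);im=manip.grab_frame(n)[:,:,::-1].copy()
    L=place(p,np.array([[55,0,5],[180,0,5],[180,66,5],[155,66,5]])/1e3)+[0,0,z]
    q=proj(c,L);print(n,q.round(1).tolist())
    cr=cv2.resize(im[y:y+150,x:x+200],(800,600),interpolation=cv2.INTER_CUBIC)[::1]
    cv2.polylines(cr,[((q-[x,y]+.5)*4).astype(int)],False,(0,255,0),1)
    out.append(cv2.resize(cr,(400,300)) if 0 else cr)
cv2.imwrite('pics/e1.png',cv2.resize(np.hstack(out),(800,300),interpolation=cv2.INTER_AREA))
```

```text
t 8.15 tcp [ 0.4136 -0.0092  0.0393] yaw 3.58 F [-0.6  0.5 -0.7] w 0.2
units now-axes [-0.44  0.31  0.04] turn -0.02
units in target-yaw axes [-0.44  0.31  0.04]
scene [[285.7, 178.6], [256.5, 199.2], [273.3, 211.2], [279.4, 206.6]]
side [[293.8, 197.7], [247.2, 192.5], [243.0, 210.2], [252.6, 211.3]]
```

View pics/e1.png

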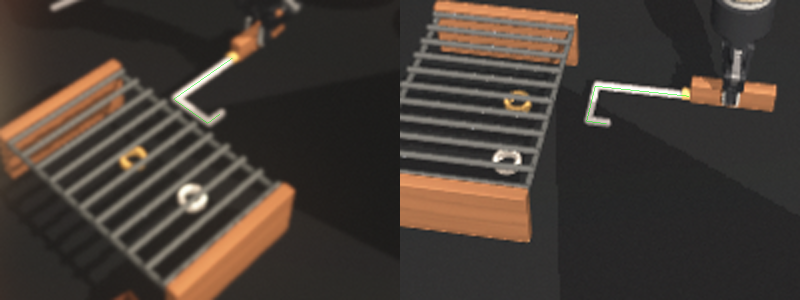

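The overlay lies on the bar in both views, so there is no droop. Brass is unchanged at scene (236,229) and side (208,200). Next I'll align and go in under the front.

>>> drive_tool:
  commands: "0 0.3 0.3 0 0; 0 0.6 0 0 0; 0 0.7 0 0 0; 0 0.7 0 0 0; 0 0.7 0 0 0; 0 0.7 0 0 0; 0 0.6 0 0 0; 0 0.3 0 0 0"

```text
time: 9.25
tool_pos: [0.5534, -0.0104, 0.0392]
tool_rot: [0.0, 1.0, 0.031, 0.0]
contact_force: [-0.2, 0.3, -1.2]
gripper_width: 0.201
```

Run:
```python
from h import *
togo(.551,-.010,.0115,3.6)
s=manip.state();M=rot(s['tool_rot']);p=(*s['tool_pos'][:2],np.arctan2(M[1,0],M[0,0]));z=s['tool_pos'][2]-.0099
out=[]
for n,(x,y) in(("scene",(190,180)),("side",(150,160))):
    c=manip.camera_params(n);im=manip.grab_frame(n)[:,:,::-1].copy()
    cr=cv2.resize(im[y:y+100,x:x+100],(400,400),interpolation=cv2.INTER_CUBIC)
    # lowered footprint, at counter
    L=place(p,np.array([[55,0,5],[180,0,5],[180,66,5],[155,66,5]])/1e3)
    cv2.polylines(cr,[((proj(c,L)-[x,y]+.5)*4).astype(int)],False,(0,255,0),1)
    out.append(cr)
cv2.imwrite('pics/e2.png',np.hstack(out))
```

```text
t 9.25 tcp [ 0.5534 -0.0104  0.0392] yaw 3.57 F [-0.2  0.3 -1.2] w 0.201
units now-axes [-0.08 -0.02  0.92] turn -0.03
units in target-yaw axes [-0.08 -0.02  0.92]
```

View pics/e2.png

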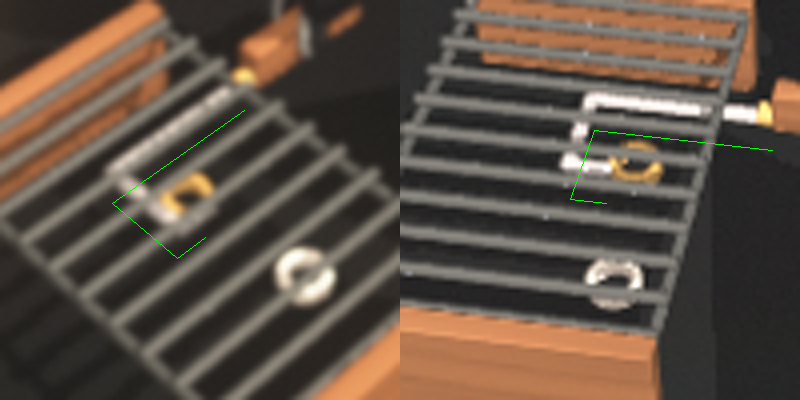

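The projected lowered hook encloses the ring but sits about 7 mm too far left (ring at local y≈26 rather than 33). The ring clears the cross bar by at least 12 mm. I'll shift right, lower, and start drawing slowly.

>>> drive_tool:
  commands: "0 0 0.23 0 0; 0 0 0 0.3 0; 0 0 0 0.3 0; 0 0 0 0.2 0; 0 0 0 0.1 0; 0 0 0 0 0; 0 0 0 0 0; 0 -0.1 0 0 0"

```text
time: 10.35
tool_pos: [0.5499, -0.0173, 0.0127]
tool_rot: [0.0, 1.0, 0.031, 0.0]
contact_force: [0.5, 0.1, -1.0]
gripper_width: 0.193
```

```bash
cat > v.py <<'E'
from h import *
import sys
def view(fn,a=(190,180),b=(150,160)):
    togo(.405,-.025,.0115,3.6);out=[]
    for n,(x,y) in(("scene",a),("side",b)):
        im=manip.grab_frame(n)[:,:,::-1]
        out.append(cv2.resize(im[y:y+100,x:x+100],(400,400),interpolation=cv2.INTER_CUBIC))
    cv2.imwrite(fn,np.hstack(out))
E
python3 -c "
from v import *
view('pics/e3.png')"
```

```text
t 10.35 tcp [ 0.5499 -0.0173  0.0127] yaw 3.57 F [ 0.5  0.1 -1. ] w 0.193
units now-axes [-4.84 -0.04  0.04] turn -0.03
units in target-yaw axes [-4.84 -0.05  0.04]
```

View pics/e3.png

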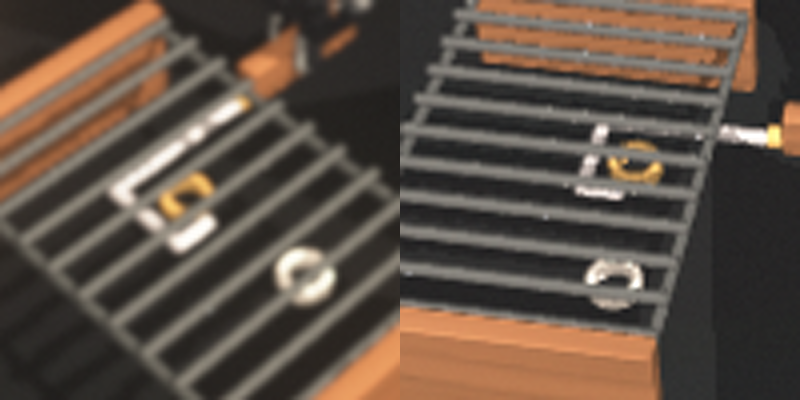

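The hook is down behind the brass ring (scene (188,195), side (635,162) in the crop), with the ring between shank and tip. Drawing out now.

>>> drive_tool:
  commands: "0 -0.1 0 0.04 0; 0 -0.2 0 0 0; 0 -0.3 0 0 0; 0 -0.3 0 0 0; 0 -0.3 0 0 0; 0 -0.3 0 0 0; 0 -0.3 0 0 0; 0 -0.3 0 0 0"

```text
time: 11.45
tool_pos: [0.4861, -0.0212, 0.0112]
tool_rot: [-0.0, 1.0, 0.031, 0.0]
contact_force: [0.5, 0.2, -1.4]
gripper_width: 0.199
```

>>> drive_tool:
  commands: "0 -0.35 0 0 0; 0 -0.35 0 0 0; 0 -0.35 0 0 0; 0 -0.35 0 0 0; 0 -0.35 0 0 0; 0 -0.35 0 0 0; 0 -0.35 0 0 0; 0 -0.2 0 0 0"

```text
time: 12.45
tool_pos: [0.4066, -0.0261, 0.011]
tool_rot: [-0.0, 1.0, 0.031, -0.0]
contact_force: [0.3, 0.1, -1.4]
gripper_width: 0.202
```

```bash
python3 -c "
from v import *
view('pics/e4.png',(220,150),(180,150))"
```

```text
t 12.45 tcp [ 0.4066 -0.0261  0.011 ] yaw 3.55 F [ 0.3  0.1 -1.4] w 0.202
units now-axes [-0.05 -0.04 -0.02] turn -0.05
units in target-yaw axes [-0.05 -0.04 -0.02]
```

View pics/e4.png

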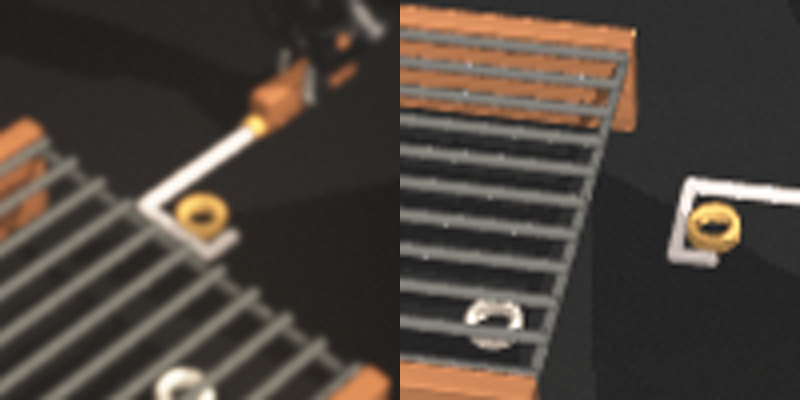

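The brass ring is fully out in the hook (side crop (713,227)), clear of the rack's front, and the white ring hasn't moved. I'll set the rod down, release and lift away.

>>> drive_tool:
  commands: "0 0 0 0.04 0; 0 0 0 0 0; 0 0 0 0 0; 40 0 0 0 0; 70 0 0 0 0; 85 0 0 0 0; 85 0 0 0 0; 85 0 0 0 0"

```text
time: 13.55
tool_pos: [0.4073, -0.0261, 0.0099]
tool_rot: [0.0, 1.0, 0.031, 0.0]
contact_force: [0.5, -0.6, 0.3]
gripper_width: 0.993
```

>>> drive_tool:
  commands: "85 0 0 -0.2 0; 85 0 0 -0.5 0; 85 0 0 -0.8 0; 85 0 0 -0.8 0; 85 0 0 -0.8 0; 85 0 0 -0.8 0; 85 0 0 -0.5 0; 85 0 0 0 0"

```text
time: 14.55
tool_pos: [0.4082, -0.0264, 0.1437]
tool_rot: [0.0, 1.0, 0.031, 0.002]
contact_force: [0.3, 0.1, -0.1]
gripper_width: 0.996
```

```bash
python3 -c "
from v import *
view('pics/e5.png',(230,130),(200,150))
im=cv2.imread('pics/e5.png')
w=cv2.resize(manip.grab_frame('wrist')[:,:,::-1],(266,200))
cv2.imwrite('pics/e5.png',np.vstack([im,np.hstack([w,np.zeros((200,534,3),np.uint8)])]))"
```

```text
t 14.55 tcp [ 0.4082 -0.0264  0.1437] yaw 3.56 F [ 0.3  0.1 -0.1] w 0.996
units now-axes [-0.12 -0.06  4.41] turn -0.04
units in target-yaw axes [-0.11 -0.05  4.41]
```

View pics/e5.png

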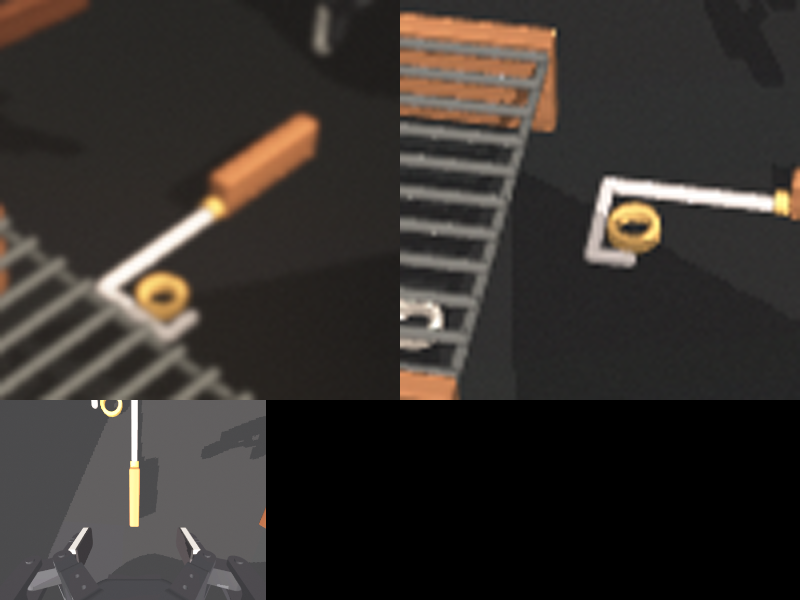

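The rod lies flat and free, with the ring in the hook on the open counter and the gripper well above it. Handing in.

```bash
python3 -c "
from plant import manip
print(manip.job_done())"
```

```text
the job is handed in; nothing more can be done
None
```

The brass ring is out on the open counter, about 45 mm clear of the rack's front edge, and the job was handed in at about 14.7 s of the 48 s allowed.

- **What I did:** I gripped the hooked rod by its handle and reached in under the rack's front with the hook raised. I shifted it 7 mm to centre on the ring, lowered it behind the ring and drew it straight out. Then I set the rod down flat, let go and raised the gripper clear.
- **Last checks:** the final pictures show the ring resting in the hook and the rod flat and released. The white ring shows no sign of having moved. The gripper never touched the brass ring. The forces read after each move stayed below 6 N.
- **Disagreement:** the scene and side cameras differed by about 5 mm on the ring's sideways position. The overlay check before lowering the hook settled it, and nothing failed.

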